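# Snap the marker into its spring clips

### The job

Put the red-and-white marker away in the white clip holder on the desk: lay it lengthwise over the two pairs of steel spring clips and push it straight down until it snaps past them and lies fully home on both seats, roughly centred between the holder's ends (either way round will do). Stop pushing once it has snapped in, do not force it, let go, and leave the black pen and the yellow screwdriver lying where they are.

Things in the scene. Friction and masses are not known exactly. Their poses are not given: they have to be found in the camera images.
- marker_mid (a point): Centre of the loose marker (white barrel, red cap), 135 mm long, 17 mm across at its thickest and about 14 mm near the ends, about 10 g. It lies on the desk, its centre 8 mm above it. The marker is long along the point's y axis (the two ends are equally good for this job), x is across it, z up. It is stable and does not roll.
- clip_holder: White holder fixed to the desk, base 44x126x6 mm, origin mid-underside; marker lies along its y. Clips at y = +36, -36: a 22 mm high seat between spring leaves 12 mm wide, 10 mm apart at z 33, flared to 33 mm at the top (z 45); 60 mm clear between clips for fingers. They resist a push of about 5 to 15 N in all, then give way 5 mm before home and pull it down. Home: marker centre at x 0, y 0 (+-15), z 30 mm, level.
- screwdriver_mid (a point): Bystander: middle of a small loose screwdriver with a yellow handle, 116 mm long along the point's y axis, 16 mm thick, lying on the desk. Leave it alone.
- pen_mid (a point): Bystander: middle of a slim loose black pen, 145 mm long along the point's y axis, 12 mm wide and 9 mm high, lying on the desk. Leave it alone.
Things that resemble listed ones, but are neither listed nor needed, are in the scene too. There is more than one size of the clip_holder; the one meant has the size given above.

How it is judged:
By the outcome, as a careful person would: the job done as asked, in the order asked, and still so for the second after the job is handed in, with the robot touching nothing.
It also fails if it takes over 40 s, if anything falls off the work surface, if the arm or the gripper's body presses on something with over 40 N, if the wrist force passes 120 N, or if a joint passes its speed limit or range.

### The arm

A 6-joint arm with a two-finger parallel gripper is mounted at the origin on a cart in front of the work surface, level with it; the furniture and walls round the work are solid. World frame = base frame: x ahead of the robot, y to its left, z up, the work surface at z = 0. Lengths are in mm, angles in rad, forces in N, time in s.
With the tool pointing down it reaches from about 300 to 775 mm from the base axis. Payload 14.6 kg.
Tool frame: the origin (TCP) lies midway between the tips of the shut fingers; the grasp point (between the pads) lies 19 mm behind it; z points along the fingers, y is the direction in which the jaws open and shut (so a half turn about z gives the same grasp; the last joint's range is limited). The gripper opens to 94 mm and grips with 3 to 60 N. Pads are 16 mm wide; open, the fingers measure 119 mm over their backs; the gripper's body (75 mm by 177 mm) begins 78 mm behind the grasp point.
Start: joints at [1.122, 0.3, 1.521, -0, 1.321, -0.067], TCP at [204.922, 510.388, 205.446] pointing down, gripper open.
Joint ranges: [-3.03, 3.03], [-0.79, 2.21], [0.23, 2.52], [-1.04, 4.18], [0, 3.07], [-2.55, 2.55]. Speed limits (rad/s): [2.22, 2.22, 2.57, 3.14, 3.14, 3.14].

### API

Orientations are given as [roll, pitch, yaw] about the fixed x, y, z axes, in that order (R = Rz(yaw) Ry(pitch) Rx(roll)).
In Python, from cell import manip gives the robot as it stands.
- The arm moves only by the tool play_rows, never from a script. Its argument "commands" is a list of rows, each an object of numbers: "x", "y", "z": the shift along the tool's x, y, z in m; "wx", "wy", "wz": the turn, a rotation vector about the tool's x, y, z in degrees; "grip": the opening, from 0 (shut) to 1 (fully open). In form: [{"x": .., "y": .., "z": .., "wx": .., "wy": .., "wz": .., "grip": ..}, ...]. A call has 1 to 20 rows; each row shifts and turns the commanded pose from where the row before left it, along the tool's axes as they then stand; what a row does not reach is not made up. A row lasts 1/8 s, in which the tool goes at most 62.5 mm and 10.7 degrees, less where a joint would pass 70% of its speed; a pose out of reach is approached as far as the arm can. A call is refused whole if a number of a shift passes 0.0625 or a number of a turn 10.7, either way. A call with a gripper value outside its range is refused whole. The fingers move at their own pace and stop on an object; "squeeze" is the grip in N (left out, the last holds). Time passes only in rows, so rows that do not move let the fingers close. It gives the time, the measured TCP pose, the force and the opening at its end, in the units of the state.
- manip.read_state(): the state, without advancing time (a new reading comes with each control period).
- manip.camera(name): name is "side" or "top" or "wrist"; returns (picture, depth): 400x640x3 uint8, red, green, blue; 400x640 float32, mm along the optical axis (not along the pixel's ray), 0 where there is no reading.
- manip.camera_info(name): a dict with "intrinsics" (3x3 intrinsics, pixels), "camera_from_world" (4x4, takes a point from world to camera coordinates); the wrist camera has in their place "tool_from_camera" (4x4, takes a point from camera to tool coordinates, whose origin is the TCP and whose axes are the flange's). Camera axes: x right, y up, looking along -z (the intrinsics and any distortion apply to the point x, -y, -z); pixel columns grow to the right and rows downward; lengths in mm; the calibration is good to about 2 mm. A picture is of the moment at which its call begins: read the wrist's pose just before it. camera_info takes no time and is no camera call.
- manip.sign_off(): hands the job in, once; it reports no verdict.
The state is a dict: "clock": time; "joints": joint angles; "qd": joint speeds; "effort": joint torques, N m; "eef_pos": TCP position; "eef_rot": TCP orientation; "wrist_force": force on the tool from outside, world axes, zero at the start; "moment": the same for the moment, N m; "finger_gap": finger opening in mm.
Only numpy, scipy, OpenCV 4.12 (cv2) and the standard library are available. Lean on these libraries where they do the work, as an engineer would, in place of code of your own. Each camera call takes 0.05 s, during which the arm holds its last target.

## Working session

There is one attempt and no reset: what is moved stays moved. The work goes in short steps, Python scripts to look and compute and a tool call to move; the robot and the scene stay as the last step left them, time stands still between calls to the robot, and variables do not carry over. Pictures are saved under pics/ and viewed, and the job is handed in when it is done.

Besides the shell and the picture viewer there is one more tool, called after "Emit:" as name(argument=value, ...), one argument or row to a line, values as JSON. play_rows: Moves the arm, as the interface text tells. Its arguments: {"type":"object","properties":{"commands":{"type":"array"},"squeeze":{"type":"number"}},"required":["commands"]}

```bash
mkdir -p pics; ls; python3 - <<'E'
from cell import manip
import cv2,numpy as np
print(manip.read_state())
for n in ("side","top","wrist"):
    p,d=manip.camera(n); cv2.imwrite(f"pics/{n}0.png",p[:,:,::-1]); np.savez(f"{n}0.npz",p=p,d=d)
    print(n,{k:np.round(np.array(v),4).tolist() if not isinstance(v,str) else v for k,v in manip.camera_info(n).items()})
E
```

```text
pics
{'clock': 0.0, 'joints': array([ 1.12242653e+00,  3.00463035e-01,  1.52159956e+00, -2.71174064e-05,
        1.32069306e+00, -6.66454731e-02]), 'qd': array([-0.00037734, -0.00155588, -0.00050303,  0.0001488 ,  0.00028792,
       -0.00012892]), 'effort': array([ 5.00183305e-04, -5.31796432e+01, -3.52741635e+01,  7.08833733e-02,
        2.42892362e-02, -1.09534203e-04]), 'eef_pos': array([204.80217396, 510.15663015, 204.88293546]), 'eef_rot': array([-3.14043048e+00, -5.12439596e-05,  2.75987503e+00]), 'wrist_force': array([-0.09197086, -0.3859108 , -0.65398557]), 'moment': array([0.01837792, 0.01391957, 0.01375194]), 'finger_gap': 94.16819349779936}
side {'intrinsics': [[483.0912, 0.0, 316.8441], [0.0, 483.0912, 204.3176], [0.0, 0.0, 1.0]], 'camera_from_world': [[0.9819, -0.1889, -0.013, -506.0935], [0.1316, 0.6312, 0.7643, -113.3712], [-0.1361, -0.7522, 0.6447, -863.0888], [0.0, 0.0, 0.0, 1.0]]}
top {'intrinsics': [[406.7445, 0.0, 324.6474], [0.0, 406.7445, 201.2279], [0.0, 0.0, 1.0]], 'camera_from_world': [[0.0213, -0.9996, -0.0207, -1.4155], [0.9874, 0.0178, 0.1575, -501.6202], [-0.157, -0.0238, 0.9873, -798.9463], [0.0, 0.0, 0.0, 1.0]]}
wrist {'intrinsics': [[314.3792, 0.0, 318.6026], [0.0, 314.3792, 196.9542], [0.0, 0.0, 1.0]], 'tool_from_camera': [[0.0008, 0.9723, 0.2338, 67.0338], [1.0, -0.0004, -0.0015, -0.5112], [-0.0013, 0.2338, -0.9723, -179.5355], [0.0, 0.0, 0.0, 1.0]]}
```

View pics/top0.png

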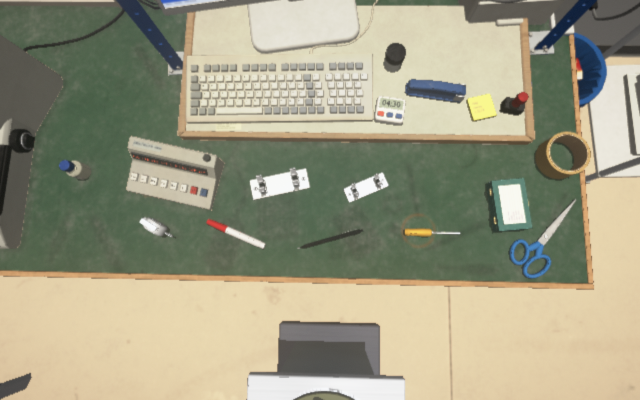

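View pics/side0.png

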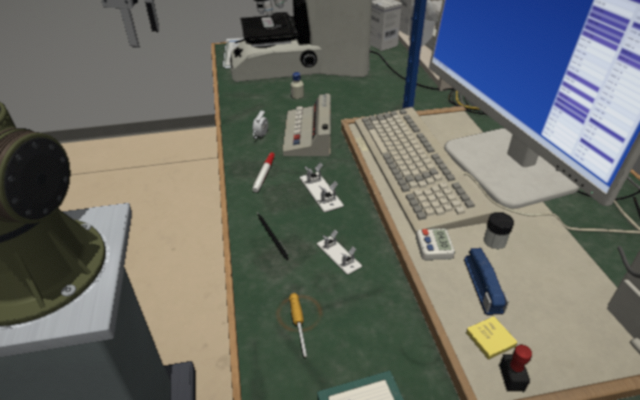

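View pics/wrist0.png

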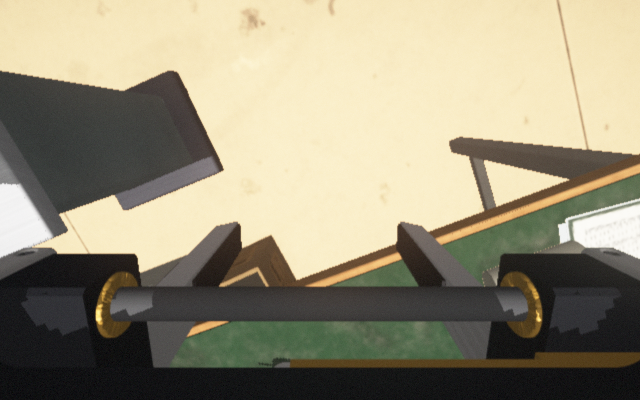

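Top view: red/white marker at about (236,234). There are two white holders, one at (280,184), larger, and one at (366,187), smaller. The pen is at (331,239) and the screwdriver at (431,232). I'll measure both holders and the marker.

```bash
cat > h.py <<'E'
import numpy as np,cv2
from cell import manip
def ray(n,uv,z):
    i=manip.camera_info(n);K=np.array(i["intrinsics"]);T=np.array(i["camera_from_world"])
    uv=np.atleast_2d(np.array(uv,float))
    d=np.c_[(uv[:,0]-K[0,2])/K[0,0],-(uv[:,1]-K[1,2])/K[1,1],-np.ones(len(uv))]
    R=T[:3,:3];o=-R.T@T[:3,3];w=d@R
    return o+w*((z-o[2])/w[:,2])[:,None]
def depthpts(n,uv,D):
    i=manip.camera_info(n);K=np.array(i["intrinsics"]);T=np.array(i["camera_from_world"])
    uv=np.array(uv); z=D[uv[:,1],uv[:,0]]
    c=np.c_[(uv[:,0]-K[0,2])/K[0,0]*z,-(uv[:,1]-K[1,2])/K[1,1]*z,-z]
    return (c-T[:3,3])@T[:3,:3]
E
python3 - <<'E'
from h import *
f=np.load("top0.npz");p=f["p"];d=f["d"]
hsv=cv2.cvtColor(p,cv2.COLOR_RGB2HSV)
def comp(mask,box,name,zz):
    m=np.zeros(mask.shape,np.uint8);x0,y0,x1,y1=box;m[y0:y1,x0:x1]=mask[y0:y1,x0:x1]
    m=cv2.morphologyEx(m,cv2.MORPH_CLOSE,np.ones((5,5)))
    c=max(cv2.findContours(m,0,1)[0],key=cv2.contourArea)
    w=ray("top",c[:,0,:],zz)[:,:2].astype(np.float32)
    r=cv2.minAreaRect(w);b=cv2.boxPoints(r)
    e=b[1]-b[0] if np.linalg.norm(b[1]-b[0])>np.linalg.norm(b[2]-b[1]) else b[2]-b[1]
    v,u=np.nonzero(m);P=depthpts("top",np.c_[u,v],d)
    print(name,r,"long axis deg",np.degrees(np.arctan2(e[1],e[0])),"z pct",np.percentile(P[:,2],[5,50,95]))
white=((hsv[...,1]<60)&(hsv[...,2]>140)).astype(np.uint8)
red=((hsv[...,1]>120)&((hsv[...,0]<8)|(hsv[...,0]>172))).astype(np.uint8)
comp(white,(235,155,325,210),"big",6);comp(white,(335,160,400,210),"small",6)
comp(white|red,(200,212,275,255),"marker",8)
comp(white,(200,212,275,255),"mwhite",8);comp(red,(200,212,275,255),"mred",8)
im=p[140:265,190:410,::-1];cv2.imwrite("pics/crop0.png",cv2.resize(im,None,fx=3.6,fy=3.6,interpolation=cv2.INTER_CUBIC))
s=np.load("side0.npz")["p"]
cv2.imwrite("pics/crop1.png",cv2.resize(s[130:290,230:390,::-1],None,fx=3.7,fy=3.7,interpolation=cv2.INTER_CUBIC))
E
```

```text
big ((547.5441284179688, 109.07009887695312), (52.093353271484375, 127.4954833984375), 13.22720718383789) long axis deg -76.772804 z pct [ 1.60340734  6.2748848  41.5136716 ]
small ((540.8875732421875, -77.8948974609375), (36.369075775146484, 94.87970733642578), 24.184179306030273) long axis deg -65.81582 z pct [ 0.68098644  4.82880579 29.7598547 ]
marker ((434.7152099609375, 197.72433471679688), (135.52371215820312, 15.388936042785645), 67.7645263671875) long axis deg 67.76453 z pct [ 7.97887198 14.00160484 16.81282538]
mwhite ((426.2570495605469, 176.86773681640625), (90.50564575195312, 15.1681547164917), 68.00920104980469) long axis deg 68.00918 z pct [ 4.18313028 14.00058677 16.71764763]
mred ((451.635498046875, 240.18101501464844), (44.30080795288086, 14.85779094696045), 69.6548843383789) long axis deg 69.6549 z pct [ 8.55973402 13.9629054  17.46946742]
```

View pics/crop0.png

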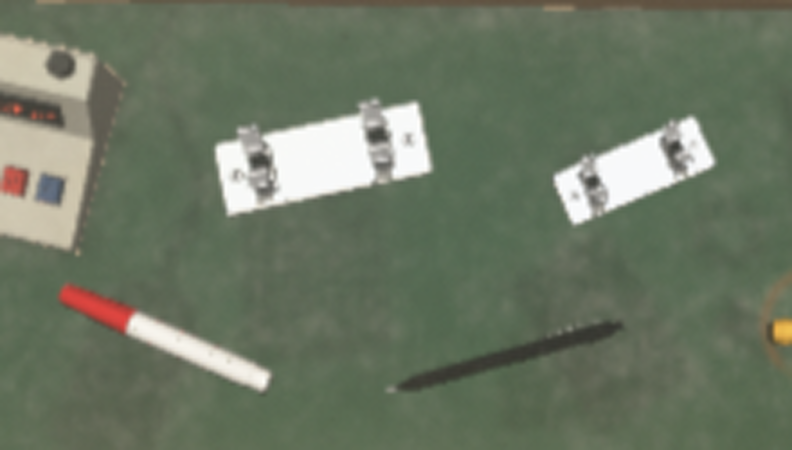

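View pics/crop1.png

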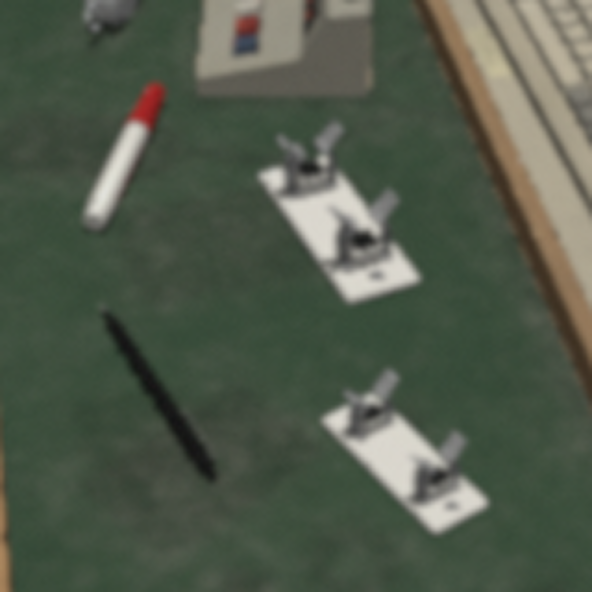

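Candidates: big holder at top (280,184), about 127 mm long with clip tops near 42 mm; small holder at (366,187), 95x36 mm. The 126 mm base means the big one is meant, and both crops agree. Next I'll refine its centre and axis from the plate corners, and cross-check the marker in the side view.

```bash
python3 - <<'E'
from h import *
c=np.array([(215,146),(418,102),(432,172),(228,215)])/3.6+[190-.36,140-.36]
w=ray("top",c,6)[:,:2];print("top",w.round(1),w.mean(0),[np.linalg.norm(w[i]-w[(i+1)%4]).round(1) for i in range(4)])
a=(w[0]+w[3])-(w[1]+w[2]);print(np.degrees(np.arctan2(a[1],a[0])))
c=np.array([(257,175),(337,165),(421,279),(350,303)])/3.7+[230-.36,130-.36]
w=ray("side",c,6)[:,:2];print("side",w.round(1),w.mean(0),[np.linalg.norm(w[i]-w[(i+1)%4]).round(1) for i in range(4)])
a=(w[0]+w[1])-(w[3]+w[2]);print(np.degrees(np.arctan2(a[1],a[0])))
# plate by depth
for n in("top","side"):
    f=np.load(n+"0.npz");p,d=f["p"],f["d"]
    v,u=np.mgrid[0:400,0:640];uv=np.c_[u.ravel(),v.ravel()];ok=d.ravel()>0
    uv=uv[ok];P=depthpts(n,uv,d)
    s=(abs(P[:,0]-548)<80)&(abs(P[:,1]-109)<90)&(P[:,2]>20)&(P[:,2]<60)
    Q=P[s];print(n,"clip pts",len(Q),Q[:,2].max())
    b=np.radians(103);l=np.array([np.cos(b),np.sin(b)]);t=np.array([-l[1],l[0]])
    q=Q[:,:2]-[548,109];
    for sg in(1,-1):
        k=(q@l)*sg>0;print(sg,np.percentile(q[k]@l,[2,50,98]).round(1),np.percentile(q[k]@t,[2,50,98]).round(1))
# marker in side
f=np.load("side0.npz");p=f["p"];hsv=cv2.cvtColor(p,cv2.COLOR_RGB2HSV)
m=(((hsv[...,1]<60)&(hsv[...,2]>130))|((hsv[...,1]>120)&((hsv[...,0]<8)|(hsv[...,0]>172)))).astype(np.uint8)
mm=np.zeros_like(m);mm[145:200,245:280]=m[145:200,245:280]
k=max(cv2.findContours(mm,0,1)[0],key=cv2.contourArea);w=ray("side",k[:,0],8)[:,:2].astype(np.float32);print("marker side",cv2.minAreaRect(w))
E
```

```text
top [[550.2 173.8]
 [579.4  52. ]
 [536.5  42.3]
 [508.2 163.9]] [543.60018746 107.98438221] [np.float64(125.3), np.float64(44.0), np.float64(124.8), np.float64(43.2)]
103.30265063433605
side [[507.2 160.8]
 [555.1 160.8]
 [579.6  49.2]
 [537.7  37.5]] [544.87788712 102.09554301] [np.float64(47.9), np.float64(114.3), np.float64(43.5), np.float64(127.0)]
103.1901535287067
top clip pts 201 46.906612790629474
1 [30.7 36.6 42.5] [-12.4   1.8  21.7]
-1 [-41.  -35.3 -29.2] [-13.1   0.3  21.6]
side clip pts 213 46.39540759558756
1 [28.2 34.9 42.4] [-11.8   2.1  22.7]
-1 [-43.8 -37.2 -30.9] [-11.9   3.5  21.3]
marker side ((436.1462097167969, 200.8405303955078), (139.6166534423828, 17.54210662841797), 68.13545227050781)
```

Emit:
play_rows(
  commands=[
    {"x": -0.0412,"y": -0.0254,"grip": 1},
    {"x": -0.0412,"y": -0.0254},
    {"x": -0.0412,"y": -0.0254},
    {"x": -0.0412,"y": -0.0254},
    {"x": -0.0412,"y": -0.0254},
    {"x": -0.0412,"y": -0.0254},
    {"x": -0.0412,"y": -0.0254},
    {"x": -0.0412,"y": -0.0254},
    {"wz": 10},
    {"wz": 10},
    {"wz": 10},
    {"wz": 10},
    {"wz": 10},
    {"wz": 10},
    {"wz": 10},
    {"wz": 10},
    {"wz": 10.2},
    {},
  ],
  squeeze=40,
)

```text
$.commands[0]: bad value
```

```bash
python3 - <<'E'
from h import *
s=manip.read_state();print(s["clock"],s["eef_pos"],np.degrees(s["eef_rot"]),s["joints"])
p,d=manip.camera("wrist");cv2.imwrite("pics/w1.png",p[:,:,::-1]);np.savez("w1.npz",p=p,d=d)
from scipy.spatial.transform import Rotation as Ro
i=manip.camera_info("wrist");K=np.array(i["intrinsics"]);T=np.array(i["tool_from_camera"]);R=Ro.from_euler("xyz",s["eef_rot"]).as_matrix()
hsv=cv2.cvtColor(p,cv2.COLOR_RGB2HSV)
m=(((hsv[...,1]<60)&(hsv[...,2]>150))|((hsv[...,1]>120)&((hsv[...,0]<8)|(hsv[...,0]>172)))).astype(np.uint8)
for k in cv2.findContours(m,0,1)[0]:
    if cv2.contourArea(k)<300: continue
    u=k[:,0].astype(float);dr=np.c_[(u[:,0]-K[0,2])/K[0,0],-(u[:,1]-K[1,2])/K[1,1],-np.ones(len(u))]
    w=dr@T[:3,:3].T@R.T;o=R@T[:3,3]+s["eef_pos"];P=o+w*((8-o[2])/w[:,2])[:,None]
    print(k[:,0].min(0),k[:,0].max(0),cv2.minAreaRect(P[:,:2].astype(np.float32)))
E
```

```text
0.15 [204.81461426 510.23066843 205.0212593 ] [-1.79949106e+02 -6.16002632e-03  1.58127547e+02] [ 1.12242789e+00  3.00351693e-01  1.52141697e+00  4.96851709e-05
  1.32071744e+00 -6.66344875e-02]
[558 198] [639 258] ((408.07330322265625, 812.4949340820312), (99.50499725341797, 82.07720184326172), 81.57049560546875)
[  0 183] [ 85 257] ((119.77757263183594, 158.07887268066406), (111.72412109375, 95.48617553710938), 71.73616790771484)
[485 161] [565 205] ((308.3299255371094, 731.77783203125), (102.3549575805664, 49.15970993041992), 55.6315803527832)
[563  12] [639 152] ((225.91473388671875, 855.2105712890625), (67.42644500732422, 182.02378845214844), 89.90453338623047)
[7 0] [584 278] ((170.8195037841797, 506.68817138671875), (662.1193237304688, 326.3374938964844), 68.17949676513672)
```

View pics/w1.png

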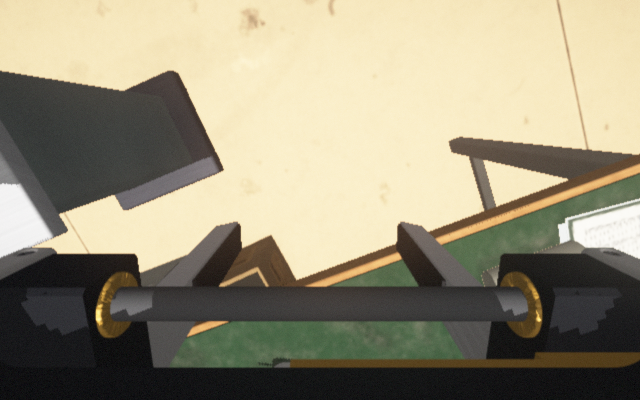

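The call was refused, most likely because every field has to be given. I'll resend it with full rows.

Emit:
play_rows(
  commands=[
    {"x": -0.0412,"y": -0.0254,"z": 0,"wx": 0,"wy": 0,"wz": 0,"grip": 1},
    {"x": -0.0412,"y": -0.0254,"z": 0,"wx": 0,"wy": 0,"wz": 0,"grip": 1},
    {"x": -0.0412,"y": -0.0254,"z": 0,"wx": 0,"wy": 0,"wz": 0,"grip": 1},
    {"x": -0.0412,"y": -0.0254,"z": 0,"wx": 0,"wy": 0,"wz": 0,"grip": 1},
    {"x": -0.0412,"y": -0.0254,"z": 0,"wx": 0,"wy": 0,"wz": 0,"grip": 1},
    {"x": -0.0412,"y": -0.0254,"z": 0,"wx": 0,"wy": 0,"wz": 0,"grip": 1},
    {"x": -0.0412,"y": -0.0254,"z": 0,"wx": 0,"wy": 0,"wz": 0,"grip": 1},
    {"x": -0.0412,"y": -0.0254,"z": 0,"wx": 0,"wy": 0,"wz": 0,"grip": 1},
    {"x": 0,"y": 0,"z": 0,"wx": 0,"wy": 0,"wz": 10,"grip": 1},
    {"x": 0,"y": 0,"z": 0,"wx": 0,"wy": 0,"wz": 10,"grip": 1},
    {"x": 0,"y": 0,"z": 0,"wx": 0,"wy": 0,"wz": 10,"grip": 1},
    {"x": 0,"y": 0,"z": 0,"wx": 0,"wy": 0,"wz": 10,"grip": 1},
    {"x": 0,"y": 0,"z": 0,"wx": 0,"wy": 0,"wz": 10,"grip": 1},
    {"x": 0,"y": 0,"z": 0,"wx": 0,"wy": 0,"wz": 10,"grip": 1},
    {"x": 0,"y": 0,"z": 0,"wx": 0,"wy": 0,"wz": 10,"grip": 1},
    {"x": 0,"y": 0,"z": 0,"wx": 0,"wy": 0,"wz": 10,"grip": 1},
    {"x": 0,"y": 0,"z": 0,"wx": 0,"wy": 0,"wz": 10.2,"grip": 1},
    {"x": 0,"y": 0,"z": 0,"wx": 0,"wy": 0,"wz": 0,"grip": 1},
  ],
  squeeze=40,
)

```text
clock: 2.45
eef_pos: [435.0, 199.0, 205.4]
eef_rot: [-3.141, 0.0, 1.187]
wrist_force: [-0.2, 0.9, -0.3]
finger_gap: 94.1
```

```bash
cat > look.py <<'E'
import sys
from h import *
from scipy.spatial.transform import Rotation as Ro
n=sys.argv[1];z=float(sys.argv[2])
s=manip.read_state();print(s["clock"],s["eef_pos"],np.degrees(s["eef_rot"]),s["wrist_force"],s["finger_gap"])
p,d=manip.camera("wrist");cv2.imwrite(f"pics/{n}.png",p[:,:,::-1])
i=manip.camera_info("wrist");K=np.array(i["intrinsics"]);T=np.array(i["tool_from_camera"]);R=Ro.from_euler("xyz",s["eef_rot"]).as_matrix()
hsv=cv2.cvtColor(p,cv2.COLOR_RGB2HSV)
m=(((hsv[...,1]<60)&(hsv[...,2]>150))|((hsv[...,1]>120)&((hsv[...,0]<8)|(hsv[...,0]>172)))).astype(np.uint8)
for k in cv2.findContours(m,0,1)[0]:
    if cv2.contourArea(k)<300: continue
    u=k[:,0].astype(float);dr=np.c_[(u[:,0]-K[0,2])/K[0,0],-(u[:,1]-K[1,2])/K[1,1],-np.ones(len(u))]
    w=dr@T[:3,:3].T@R.T;o=R@T[:3,3]+s["eef_pos"];P=o+w*((z-o[2])/w[:,2])[:,None]
    print(k[:,0].min(0),k[:,0].max(0),cv2.minAreaRect(P[:,:2].astype(np.float32)))
E
python3 look.py w2 8
```

```text
2.45 [435.01553506 198.98166085 205.37233969] [-1.79991750e+02  6.71559659e-03  6.79849286e+01] [-0.15094229  0.93343425 -0.33370594] 94.12151601693911
[229 328] [316 366] ((278.1436767578125, -8.282970428466797), (51.09569549560547, 119.29903411865234), 88.90402221679688)
[236 322] [300 347] ((289.03741455078125, 36.55107116699219), (32.28086471557617, 97.00464630126953), 89.58137512207031)
[386 161] [470 251] ((547.1732788085938, 109.47911071777344), (47.933563232421875, 128.74313354492188), 13.773677825927734)
[313 123] [326 234] ((435.3902282714844, 195.816650390625), (136.994140625, 15.594849586486816), 67.79288482666016)
[0 6] [233 256] ((178.08016967773438, 316.9266357421875), (323.8827819824219, 250.84788513183594), 1.2954540252685547)
[503   0] [639 258] ((762.21240234375, 126.51020812988281), (132.5561065673828, 360.12908935546875), 1.4676446914672852)
[479   0] [564 253] ((676.6251220703125, 152.2438507080078), (25.045114517211914, 324.78656005859375), 1.4895312786102295)
[323   0] [453 119] ((562.6713256835938, 301.64599609375), (126.72269439697266, 130.79383850097656), 78.03639221191406)
[254   0] [278  54] ((444.5517272949219, 376.2228698730469), (54.40586471557617, 25.066200256347656), 61.07308578491211)
```

View pics/w2.png

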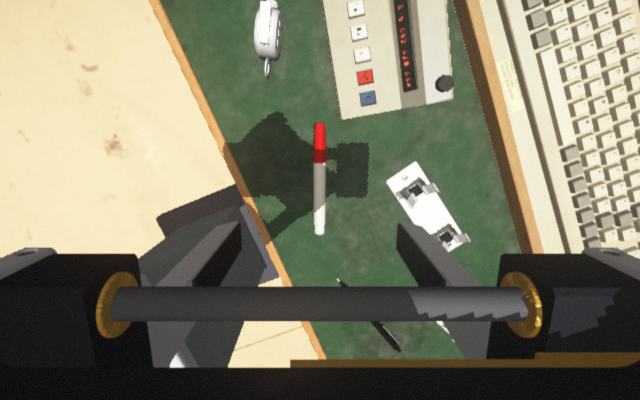

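Wrist view: marker at (320,180), red end up and parallel to the fingers. Its centre is (435,196) at 67.8°, matching the top camera. Descending to a tip height of about 3.5 mm and gripping.

Emit:
play_rows(
  commands=[
    {"x": 0,"y": 0,"z": 0.04,"wx": 0,"wy": 0,"wz": 0,"grip": 1},
    {"x": 0,"y": 0,"z": 0.04,"wx": 0,"wy": 0,"wz": 0,"grip": 1},
    {"x": 0,"y": 0,"z": 0.04,"wx": 0,"wy": 0,"wz": 0,"grip": 1},
    {"x": 0,"y": 0,"z": 0.04,"wx": 0,"wy": 0,"wz": 0,"grip": 1},
    {"x": 0,"y": 0,"z": 0.02,"wx": 0,"wy": 0,"wz": 0,"grip": 1},
    {"x": 0,"y": 0,"z": 0.014,"wx": 0,"wy": 0,"wz": 0,"grip": 1},
    {"x": 0,"y": 0,"z": 0.008,"wx": 0,"wy": 0,"wz": 0,"grip": 1},
    {"x": 0,"y": 0,"z": 0,"wx": 0,"wy": 0,"wz": 0,"grip": 1},
    {"x": 0,"y": 0,"z": 0,"wx": 0,"wy": 0,"wz": 0,"grip": 0.3},
    {"x": 0,"y": 0,"z": 0,"wx": 0,"wy": 0,"wz": 0,"grip": 0.3},
    {"x": 0,"y": 0,"z": 0,"wx": 0,"wy": 0,"wz": 0,"grip": 0.3},
    {"x": 0,"y": 0,"z": 0,"wx": 0,"wy": 0,"wz": 0,"grip": 0.3},
  ],
  squeeze=40,
)

```text
clock: 4.0
eef_pos: [435.1, 199.0, 3.6]
eef_rot: [3.141, -0.0, 1.186]
wrist_force: [-0.0, -0.8, 0.3]
finger_gap: 57.4
```

Emit:
play_rows(
  commands=[
    {"x": 0,"y": 0,"z": 0,"wx": 0,"wy": 0,"wz": 0,"grip": 0.2},
    {"x": 0,"y": 0,"z": 0,"wx": 0,"wy": 0,"wz": 0,"grip": 0.1},
    {"x": 0,"y": 0,"z": 0,"wx": 0,"wy": 0,"wz": 0,"grip": 0},
    {"x": 0,"y": 0,"z": 0,"wx": 0,"wy": 0,"wz": 0,"grip": 0},
    {"x": 0,"y": 0,"z": 0,"wx": 0,"wy": 0,"wz": 0,"grip": 0},
  ],
)

```text
clock: 4.62
eef_pos: [435.1, 199.0, 3.5]
eef_rot: [-3.142, 0.0, 1.186]
wrist_force: [-1.0, 0.4, 0.7]
finger_gap: 14.4
```

Emit:
play_rows(
  commands=[
    {"x": 0,"y": 0,"z": 0,"wx": 0,"wy": 0,"wz": 0,"grip": 0},
    {"x": 0,"y": 0,"z": -0.01,"wx": 0,"wy": 0,"wz": 0,"grip": 0},
    {"x": 0,"y": 0,"z": -0.03,"wx": 0,"wy": 0,"wz": 0,"grip": 0},
    {"x": 0,"y": 0,"z": -0.04,"wx": 0,"wy": 0,"wz": 0,"grip": 0},
    {"x": 0,"y": 0,"z": -0.03,"wx": 0,"wy": 0,"wz": 0,"grip": 0},
    {"x": 0,"y": 0,"z": -0.01,"wx": 0,"wy": 0,"wz": 0,"grip": 0},
  ],
)

```text
clock: 5.38
eef_pos: [435.7, 199.2, 125.4]
eef_rot: [3.139, -0.002, 1.186]
wrist_force: [-0.4, -0.3, 0.1]
finger_gap: 14.0
```

```bash
python3 look.py w3 128; python3 - <<'E'
from h import *
for n in("side","top"):
    p,d=manip.camera(n);cv2.imwrite(f"pics/{n}3.png",cv2.resize(p[90:290,160:420,::-1],None,fx=3,fy=3))
E
```

```text
5.375 [435.69091549 199.24449497 125.43241185] [ 1.79866814e+02 -1.19333759e-01  6.79250846e+01] [-0.35129232 -0.28055488  0.06567878] 14.03137199600068
[463 345] [502 367] ((502.5798034667969, 76.32855224609375), (17.0810546875, 24.377033233642578), 24.103355407714844)
[309 321] [330 346] ((411.5925598144531, 137.70578002929688), (18.46939468383789, 13.438547134399414), 67.56797790527344)
[402 172] [510 286] ((512.8296508789062, 168.54344177246094), (29.95058822631836, 81.20157623291016), 13.303803443908691)
[304 124] [333 285] ((442.1948547363281, 214.8902587890625), (97.15753936767578, 16.87724494934082), 67.96741485595703)
[574   0] [639 258] ((619.3325805664062, 190.85247802734375), (29.337196350097656, 155.25767517089844), 1.5278615951538086)
[539   0] [618 249] ((592.5070190429688, 199.2051544189453), (14.31921100616455, 151.21986389160156), 1.1308032274246216)
[328   0] [497 119] ((521.7200927734375, 276.91278076171875), (59.710567474365234, 82.26691436767578), 78.06595611572266)
[231   0] [260  35] ((445.8760986328125, 323.0502624511719), (16.295372009277344, 14.666481018066406), 65.52949523925781)
[0 0] [210 285] ((320.67047119140625, 291.5975036621094), (134.7576904296875, 141.97271728515625), 0.20366860926151276)
```

View pics/w3.png

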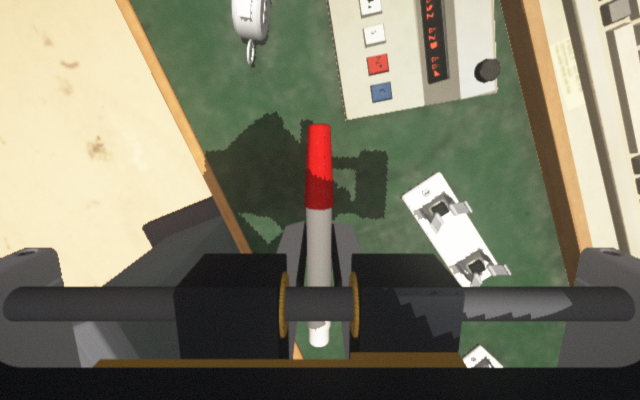

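View pics/side3.png

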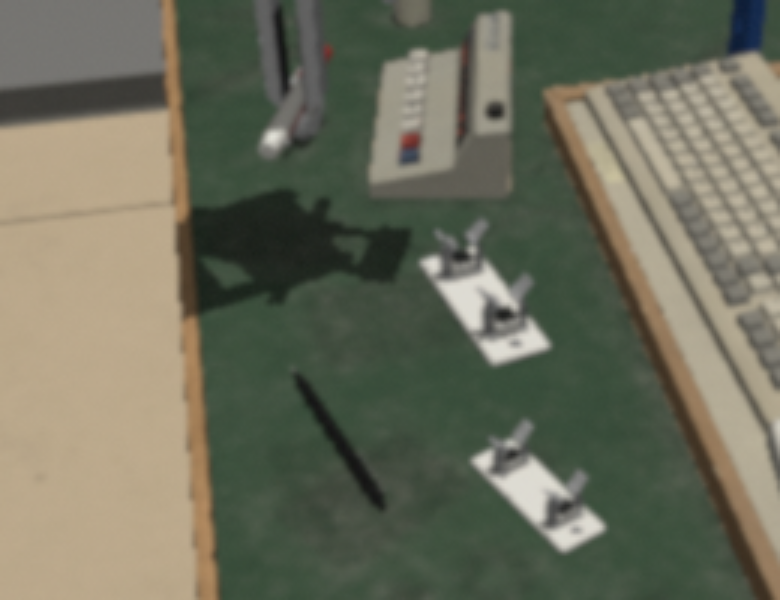

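View pics/top3.png

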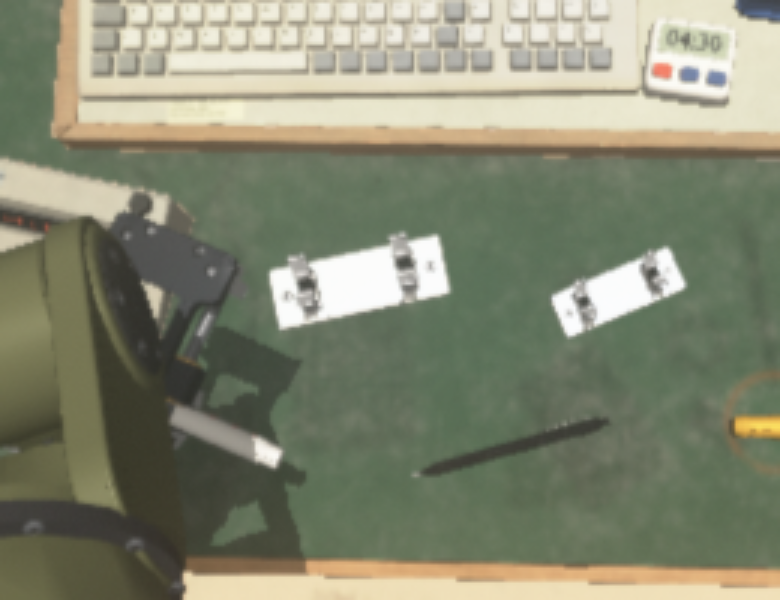

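The marker is held at mid-length (wrist view: ends at (319,124) and (319,346)). Before placing I'll use the wrist depth to check its tilt, height and offsets in the tool frame.

```bash
cat > held.py <<'E'
from h import *
s=manip.read_state();print(s["clock"],s["eef_pos"],np.degrees(s["eef_rot"]),s["finger_gap"])
p,d=manip.camera("wrist");hsv=cv2.cvtColor(p,cv2.COLOR_RGB2HSV)
i=manip.camera_info("wrist");K=np.array(i["intrinsics"]);T=np.array(i["tool_from_camera"])
m=(((hsv[...,1]<60)&(hsv[...,2]>90))|((hsv[...,1]>120)&((hsv[...,0]<8)|(hsv[...,0]>172))))
v,u=np.nonzero(m);k=(u>295)&(u<345)&(v>110)&(v<360)&(d[v,u]>0);u,v=u[k],v[k]
z=d[v,u];c=np.c_[(u-K[0,2])/K[0,0]*z,-(v-K[1,2])/K[1,1]*z,-z];P=c@T[:3,:3].T+T[:3,3]
P=P[abs(P[:,2])<40]
print("x range",P[:,0].min(),P[:,0].max())
for a in range(-75,80,10):
    q=P[(P[:,0]>=a)&(P[:,0]<a+10)]
    if len(q)>8: print(a+5,len(q),"y",np.percentile(q[:,1],[3,50,97]).round(1),"ztop",np.percentile(q[:,2],[3,20,50]).round(1))
E
python3 held.py
```

```text
5.525 [434.86921812 198.93526403 123.01259813] [-1.79986825e+02  1.00308423e-02  6.79237890e+01] 13.85061109598152
x range -68.79034859671422 65.56442173597735
-70 89 y [-5.8 -0.1  5.8] ztop [-11.9 -11.1 -10.3]
-60 273 y [-5.8  0.5  6.2] ztop [-12.2 -11.4 -10.5]
-50 134 y [-6.3  0.5  6.7] ztop [-12.8 -12.2 -11.6]
-30 89 y [-6.7  0.5  7.1] ztop [-12.8 -11.7 -10.5]
-20 374 y [-6.7  0.2  7. ] ztop [-13.  -12.1 -11.2]
-10 383 y [-6.6  0.4  6.9] ztop [-12.9 -12.2 -11.2]
0 389 y [-6.5 -0.1  6.8] ztop [-13.  -12.3 -11.3]
10 808 y [-11.5   1.5  13.4] ztop [-37.5 -24.2 -12. ]
20 447 y [-6.9  0.4  7.3] ztop [-13.5 -12.6 -11.6]
30 503 y [-7.5 -0.1  7.6] ztop [-13.4 -12.5 -11.5]
40 481 y [-6.8  0.4  7. ] ztop [-12.9 -12.1 -11.1]
50 471 y [-6.2  0.4  6.4] ztop [-12.5 -11.6 -10.6]
60 450 y [-6.1  0.1  6.3] ztop [-12.1 -11.2 -10.2]
70 41 y [-5.  -0.2  5.1] ztop [-11.3 -10.4  -9.8]
```

Emit:
play_rows(
  commands=[
    {"x": 0,"y": 0,"z": 0,"wx": 0,"wy": 0,"wz": -9,"grip": 0},
    {"x": 0,"y": 0,"z": 0,"wx": 0,"wy": 0,"wz": -9,"grip": 0},
    {"x": 0,"y": 0,"z": 0,"wx": 0,"wy": 0,"wz": -9,"grip": 0},
    {"x": 0,"y": 0,"z": 0,"wx": 0,"wy": 0,"wz": -8.3,"grip": 0},
    {"x": -0.0279,"y": 0.0214,"z": 0,"wx": 0,"wy": 0,"wz": 0,"grip": 0},
    {"x": -0.028,"y": 0.0214,"z": 0,"wx": 0,"wy": 0,"wz": 0,"grip": 0},
    {"x": -0.028,"y": 0.0213,"z": 0,"wx": 0,"wy": 0,"wz": 0,"grip": 0},
    {"x": -0.0279,"y": 0.0213,"z": 0,"wx": 0,"wy": 0,"wz": 0,"grip": 0},
    {"x": 0,"y": 0,"z": 0,"wx": 0,"wy": 0,"wz": 0,"grip": 0},
    {"x": 0,"y": 0,"z": 0,"wx": 0,"wy": 0,"wz": 0,"grip": 0},
  ],
)

```text
clock: 6.82
eef_pos: [543.0, 109.9, 122.3]
eef_rot: [-3.14, -0.0, 1.802]
wrist_force: [-0.4, 0.6, -0.4]
finger_gap: 14.3
```

```bash
python3 held.py; python3 look.py w4 6; python3 - <<'E'
from h import *
d=np.load("top0.npz")["d"];v,u=np.mgrid[0:400,0:640];P=depthpts("top",np.c_[u.ravel(),v.ravel()],d)
P=P[d.ravel()>0];b=np.radians(103.2);q=P[:,:2]-[543.5,109.5];x=q@[np.cos(b),np.sin(b)];y=q@[np.sin(b),-np.cos(b)]
k=(abs(x)<120)&(abs(y)<110);
for a in range(-110,110,20): 
  kk=k&(y>=a)&(y<a+20);print(a,P[kk,2].max().round())
E
```

```text
6.825 [543.01811053 109.90468242 122.31443821] [-1.79884542e+02 -1.61582049e-02  1.03221823e+02] 14.3052623515334
x range -68.81116307859683 65.53003832146653
-70 94 y [-6. -0.  6.] ztop [-11.7 -11.2 -10.3]
-60 269 y [-6.   0.3  6. ] ztop [-12.3 -11.5 -10.7]
-50 133 y [-5.9 -0.3  5.8] ztop [-13.  -12.2 -11.6]
-30 87 y [-6.9  0.3  6.9] ztop [-12.5 -11.7 -10.7]
-20 372 y [-6.9  0.2  6.8] ztop [-12.9 -12.3 -11.3]
-10 386 y [-6.8  0.2  6.7] ztop [-13.  -12.2 -11.4]
0 394 y [-6.7 -0.1  6.6] ztop [-13.2 -12.3 -11.4]
10 799 y [-11.6   1.3  13.2] ztop [-37.5 -23.6 -11.9]
20 439 y [-7.2  0.2  7.1] ztop [-13.5 -12.6 -11.5]
30 484 y [-7.   0.2  6.9] ztop [-13.3 -12.5 -11.6]
40 475 y [-7.  -0.3  6.8] ztop [-12.9 -12.  -11.1]
50 462 y [-6.4 -0.1  6.2] ztop [-12.5 -11.5 -10.7]
60 431 y [-5.7  0.2  5.6] ztop [-12.  -11.2 -10.3]
70 37 y [-4.6 -0.4  4.4] ztop [-11.5 -10.1  -9.4]
6.875 [542.99198168 110.16327792 122.6605072 ] [-1.79913659e+02 -1.19548814e-02  1.03252494e+02] [ 0.83965764  0.8663162  -0.0997597 ] 14.156640805684527
[458 321] [565 367] ((785.1680908203125, -6.786708831787109), (111.6650
[... 294 characters left out ...]
[ 32 212] [101 254] ((317.92974853515625, 4.755863189697266), (78.68490600585938, 37.45954895019531), 35.000946044921875)
[298 124] [344 285] ((549.343017578125, 94.62107849121094), (42.79267883300781, 162.80636596679688), 13.478163719177246)
[453   0] [639 286] ((761.1510009765625, 196.36801147460938), (187.3454132080078, 265.8926696777344), 13.27233600616455)
[430   0] [536 269] ((675.1941528320312, 188.26382446289062), (24.03339385986328, 251.97186279296875), 1.548098087310791)
[291   0] [456  62] ((555.3517456054688, 259.2257385253906), (139.29624938964844, 48.742950439453125), 13.31038761138916)
-110 18.0
-90 18.0
-70 5.0
-50 4.0
-30 47.0
-10 41.0
10 47.0
30 56.0
50 67.0
70 68.0
90 50.0
```

View pics/w4.png

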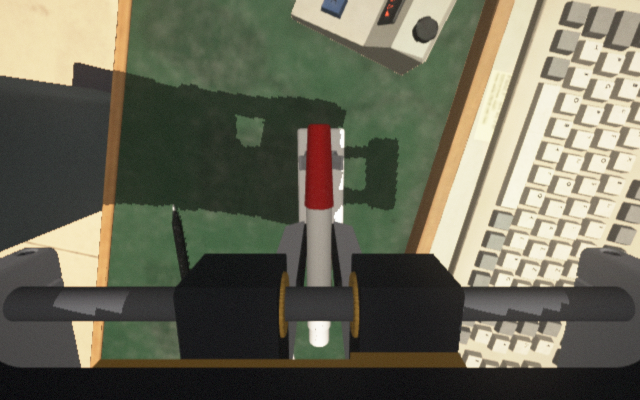

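The marker is lined up over the holder. Before descending I'll check the lateral offset of the plate and visible clip from the wrist view.

```bash
python3 - <<'E'
from h import *
from scipy.spatial.transform import Rotation as Ro
s=manip.read_state();p,d=manip.camera("wrist")
cv2.imwrite("pics/w5.png",cv2.resize(p[105:240,270:380,::-1],None,fx=5,fy=4.4,interpolation=cv2.INTER_CUBIC))
i=manip.camera_info("wrist");K=np.array(i["intrinsics"]);T=np.array(i["tool_from_camera"])
v,u=np.mgrid[110:240,270:400];v=v.ravel();u=u.ravel();z=d[v,u];k=z>0;u,v,z=u[k],v[k],z[k]
P=np.c_[(u-K[0,2])/K[0,0]*z,-(v-K[1,2])/K[1,1]*z,-z]@T[:3,:3].T+T[:3,3]
R=Ro.from_euler("xyz",s["eef_rot"]).as_matrix();W=P@R.T+s["eef_pos"];print(s["eef_pos"],s["clock"])
hsv=cv2.cvtColor(p,cv2.COLOR_RGB2HSV)[v,u]
ws=hsv[:,1]<60
for a in range(25,75,5):
    k=(P[:,0]>=a)&(P[:,0]<a+5)
    q=k&(W[:,2]>2)&(W[:,2]<12)&ws;r=k&(W[:,2]>15)&(W[:,2]<60)
    print(a,"plate y",(P[q,1].min().round(1),P[q,1].max().round(1),q.sum()) if q.any() else "-","clip",(P[r,1].min().round(1),P[r,1].max().round(1),W[r,2].max().round(1),r.sum()) if r.any() else "-")
E
```

```text
[543.09824997 110.28304226 122.98417596] 6.925
25 plate y (np.float64(-19.3), np.float64(23.6), np.int64(11)) clip (np.float64(-16.0), np.float64(19.5), np.float64(46.5), np.int64(35))
30 plate y (np.float64(-19.3), np.float64(23.5), np.int64(10)) clip (np.float64(-15.9), np.float64(19.5), np.float64(46.8), np.int64(105))
35 plate y (np.float64(-20.2), np.float64(23.3), np.int64(54)) clip (np.float64(-15.9), np.float64(19.4), np.float64(46.5), np.int64(115))
40 plate y (np.float64(-41.0), np.float64(23.1), np.int64(129)) clip (np.float64(-15.9), np.float64(19.3), np.float64(44.9), np.int64(19))
45 plate y (np.float64(-34.3), np.float64(23.1), np.int64(115)) clip -
50 plate y (np.float64(-42.6), np.float64(23.0), np.int64(139)) clip -
55 plate y (np.float64(-19.9), np.float64(22.9), np.int64(115)) clip -
60 plate y (np.float64(-18.8), np.float64(22.9), np.int64(41)) clip -
65 plate y - clip -
70 plate y (np.float64(-0.3), np.float64(61.8), np.int64(3)) clip -
```

View pics/w5.png

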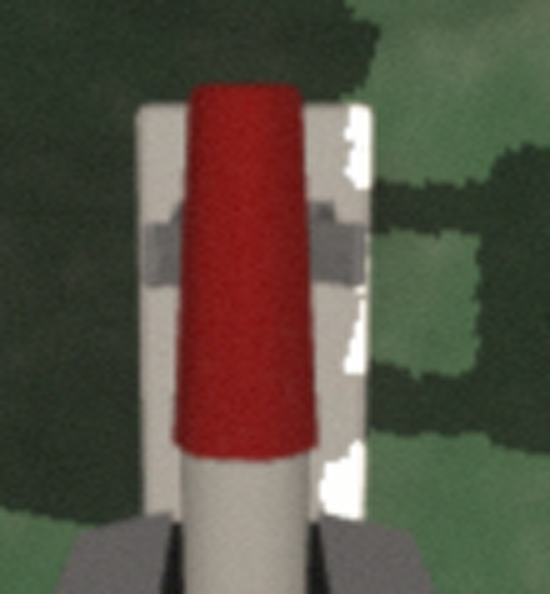

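The clip and plate centre sits about +1.7 mm from the marker in tool y. I'll shift 1.4 mm and descend to just above the leaves.

Emit:
play_rows(
  commands=[
    {"x": 0,"y": 0.0014,"z": 0.02,"wx": 0,"wy": 0,"wz": 0,"grip": 0},
    {"x": 0,"y": 0,"z": 0.025,"wx": 0,"wy": 0,"wz": 0,"grip": 0},
    {"x": 0,"y": 0,"z": 0.02,"wx": 0,"wy": 0,"wz": 0,"grip": 0},
    {"x": 0,"y": 0,"z": 0.008,"wx": 0,"wy": 0,"wz": 0,"grip": 0},
    {"x": 0,"y": 0,"z": 0.004,"wx": 0,"wy": 0,"wz": 0,"grip": 0},
    {"x": 0,"y": 0,"z": 0,"wx": 0,"wy": 0,"wz": 0,"grip": 0},
    {"x": 0,"y": 0,"z": 0,"wx": 0,"wy": 0,"wz": 0,"grip": 0},
  ],
  squeeze=50,
)

```text
clock: 7.85
eef_pos: [545.4, 110.1, 47.1]
eef_rot: [3.141, 0.0, 1.802]
wrist_force: [-0.2, -0.3, 0.0]
finger_gap: 14.6
```

```bash
python3 look.py w6 40|head -1; python3 - <<'E'
from h import *
p,d=manip.camera("side");cv2.imwrite("pics/s6.png",cv2.resize(p[110:260,230:400,::-1],None,fx=4,fy=4,interpolation=cv2.INTER_CUBIC))
E
```

```text
7.85 [545.42331002 110.11612265  47.07739325] [1.79947152e+02 5.67112882e-03 1.03229074e+02] [-0.24683793 -0.2940016   0.03289099] 14.573689945113886
```

View pics/s6.png

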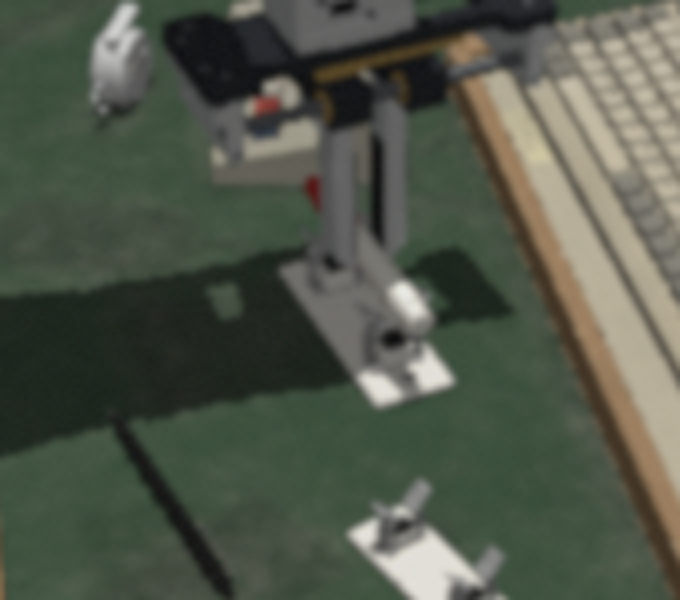

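View pics/w6.png

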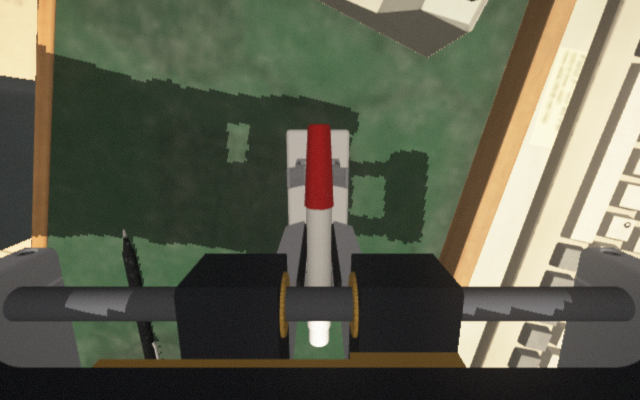

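The leaves span columns 287–349 and the marker is at 319, so it's centred (side view agrees). Pushing down in small steps.

Emit:
play_rows(
  commands=[
    {"x": 0,"y": 0,"z": 0.004,"wx": 0,"wy": 0,"wz": 0,"grip": 0},
    {"x": 0,"y": 0,"z": 0.003,"wx": 0,"wy": 0,"wz": 0,"grip": 0},
    {"x": 0,"y": 0,"z": 0.002,"wx": 0,"wy": 0,"wz": 0,"grip": 0},
    {"x": 0,"y": 0,"z": 0,"wx": 0,"wy": 0,"wz": 0,"grip": 0},
  ],
)

```text
clock: 8.45
eef_pos: [544.8, 110.0, 37.2]
eef_rot: [-3.141, -0.0, 1.802]
wrist_force: [-2.5, -0.5, 1.7]
finger_gap: 14.1
```

Emit:
play_rows(
  commands=[
    {"x": 0,"y": 0,"z": 0.002,"wx": 0,"wy": 0,"wz": 0,"grip": 0},
    {"x": 0,"y": 0,"z": 0.001,"wx": 0,"wy": 0,"wz": 0,"grip": 0},
    {"x": 0,"y": 0,"z": 0,"wx": 0,"wy": 0,"wz": 0,"grip": 0},
  ],
)

```text
clock: 8.82
eef_pos: [545.5, 110.1, 35.5]
eef_rot: [3.141, 0.0, 1.802]
wrist_force: [-6.0, -1.5, 13.2]
finger_gap: 14.3
```

Emit:
play_rows(
  commands=[
    {"x": 0,"y": 0,"z": 0.001,"wx": 0,"wy": 0,"wz": 0,"grip": 0},
    {"x": 0,"y": 0,"z": 0.001,"wx": 0,"wy": 0,"wz": 0,"grip": 0},
    {"x": 0,"y": 0,"z": 0,"wx": 0,"wy": 0,"wz": 0,"grip": 0},
  ],
)

```text
clock: 9.2
eef_pos: [545.9, 110.1, 33.4]
eef_rot: [3.14, 0.0, 1.802]
wrist_force: [-2.3, -1.0, 10.8]
finger_gap: 14.2
```

Emit:
play_rows(
  commands=[
    {"x": 0,"y": -0.0006,"z": 0.001,"wx": 0,"wy": 0,"wz": 0,"grip": 0},
    {"x": 0,"y": 0,"z": 0.001,"wx": 0,"wy": 0,"wz": 0,"grip": 0},
    {"x": 0,"y": 0,"z": 0,"wx": 0,"wy": 0,"wz": 0,"grip": 0},
  ],
)

```text
clock: 9.57
eef_pos: [545.6, 110.0, 31.7]
eef_rot: [3.139, 0.0, 1.802]
wrist_force: [-1.5, -1.9, 11.5]
finger_gap: 14.1
```

Emit:
play_rows(
  commands=[
    {"x": 0,"y": 0,"z": 0.001,"wx": 0,"wy": 0,"wz": 0,"grip": 0},
    {"x": 0,"y": 0,"z": 0.001,"wx": 0,"wy": 0,"wz": 0,"grip": 0},
    {"x": 0,"y": 0,"z": 0,"wx": 0,"wy": 0,"wz": 0,"grip": 0},
  ],
)

```text
clock: 9.95
eef_pos: [545.3, 109.9, 29.1]
eef_rot: [3.14, 0.0, 1.801]
wrist_force: [0.6, -0.7, 5.7]
finger_gap: 14.2
```

```bash
python3 held.py
```

```text
9.95 [545.29385835 109.89057327  29.11419177] [1.79890661e+02 1.28568233e-02 1.03210956e+02] 14.203911833792443
x range -112.04930351199638 65.54757791108922
-70 94 y [-6.1  0.3  5.5] ztop [-7.6 -7.1 -6.4]
-60 238 y [-6.1 -0.3  6.1] ztop [-9.2 -8.  -7. ]
-50 62 y [-5.4 -0.3  4.8] ztop [-10.   -9.3  -8.7]
-40 34 y [-10.1   8.4  10.2] ztop [11.4 12.1 16.3]
-30 171 y [-8.9 -0.3  8.7] ztop [-11.1 -10.1  -8.2]
-20 370 y [-6.9 -0.3  6.9] ztop [-11.8 -11.1 -10.2]
-10 368 y [-6.8 -0.   6.7] ztop [-12.7 -11.9 -10.8]
0 493 y [-13.7   0.2  15.9] ztop [-13.2 -12.2 -10.9]
10 1144 y [-13.7   1.9  15.7] ztop [-36.7 -18.7 -11.4]
20 640 y [-14.1   0.2  16. ] ztop [-14.7 -13.6 -11.5]
30 711 y [-11.5   0.7  12.9] ztop [-15.2 -14.1 -12.2]
40 984 y [-12.6   0.7  14.8] ztop [-15.1 -14.   -9.6]
50 853 y [-13.7   0.7  15.6] ztop [-15.4 -14.3 -11. ]
60 708 y [-13.4   0.7  15.3] ztop [-15.6 -14.6 -12.5]
70 39 y [-4.5  0.2  4.9] ztop [-15.  -13.9 -13. ]
```

The white end (−36 clip) has snapped in first. The red end is still up, about 3° tilt. Continuing gently.

Emit:
play_rows(
  commands=[
    {"x": 0,"y": 0,"z": 0.001,"wx": 0,"wy": 0,"wz": 0,"grip": 0},
    {"x": 0,"y": 0,"z": 0.001,"wx": 0,"wy": 0,"wz": 0,"grip": 0},
    {"x": 0,"y": 0,"z": 0,"wx": 0,"wy": 0,"wz": 0,"grip": 0},
  ],
)

```text
clock: 10.38
eef_pos: [544.5, 109.9, 26.0]
eef_rot: [-3.141, 0.0, 1.802]
wrist_force: [3.2, -0.3, -8.1]
finger_gap: 14.1
```

```bash
python3 held.py
```

```text
10.375 [544.49027564 109.89391844  25.98380924] [-1.79987897e+02  1.55175139e-05  1.03225143e+02] 14.122497728998077
x range -108.05606251546928 65.53375351188417
-70 97 y [-6.7 -0.3  5.4] ztop [-10.8 -10.3  -9.4]
-60 261 y [-6.6 -0.3  6. ] ztop [-11.6 -10.8  -9.8]
-50 118 y [-6.5 -0.3  5.9] ztop [-12.4 -11.6 -10.9]
-40 32 y [-9.9 -8.2 10. ] ztop [ 7.7  8.4 16.1]
-30 143 y [-8.4  1.4  8.9] ztop [-12.2 -11.3  -8.9]
-20 367 y [-6.9 -0.3  6.8] ztop [-12.8 -12.  -11. ]
-10 383 y [-6.8 -0.3  6.7] ztop [-13.1 -12.1 -11.2]
0 481 y [-12.9   0.2  15. ] ztop [-13.1 -12.1 -11. ]
10 1153 y [-13.5   1.4  15.5] ztop [-36.6 -18.2 -11. ]
20 648 y [-13.8   0.2  15.7] ztop [-13.6 -12.6 -10.5]
30 703 y [-11.6   0.7  12.7] ztop [-14.2 -12.9 -11.9]
40 988 y [-12.4   0.7  14.8] ztop [-13.8 -12.3 -10.7]
50 847 y [-13.5   0.7  15.4] ztop [-12.9 -11.9  -8.2]
60 715 y [-13.4   0.7  15.2] ztop [-12.7 -11.6  -9.2]
70 37 y [-4.1  0.2  4.9] ztop [-11.8 -11.2 -10.5]
```

Both clips have snapped: the marker is level and the force has turned to a pull of −8 N. Easing down 0.5 mm, then releasing.

Emit:
play_rows(
  commands=[
    {"x": 0,"y": 0,"z": 0.0005,"wx": 0,"wy": 0,"wz": 0,"grip": 0},
    {"x": 0,"y": 0,"z": 0,"wx": 0,"wy": 0,"wz": 0,"grip": 0},
    {"x": 0,"y": 0,"z": 0,"wx": 0,"wy": 0,"wz": 0,"grip": 0.5},
    {"x": 0,"y": 0,"z": 0,"wx": 0,"wy": 0,"wz": 0,"grip": 0.5},
    {"x": 0,"y": 0,"z": 0,"wx": 0,"wy": 0,"wz": 0,"grip": 0.5},
    {"x": 0,"y": 0,"z": 0,"wx": 0,"wy": 0,"wz": 0,"grip": 0.5},
    {"x": 0,"y": 0,"z": 0,"wx": 0,"wy": 0,"wz": 0,"grip": 0.5},
  ],
)

```text
clock: 11.3
eef_pos: [544.6, 109.9, 26.0]
eef_rot: [3.141, 0.0, 1.802]
wrist_force: [0.3, 0.2, 0.3]
finger_gap: 46.6
```

Emit:
play_rows(
  commands=[
    {"x": 0,"y": 0,"z": -0.01,"wx": 0,"wy": 0,"wz": 0,"grip": 0.5},
    {"x": 0,"y": 0,"z": -0.03,"wx": 0,"wy": 0,"wz": 0,"grip": 0.5},
    {"x": 0,"y": 0,"z": -0.04,"wx": 0,"wy": 0,"wz": 0,"grip": 0.5},
    {"x": 0,"y": 0,"z": -0.04,"wx": 0,"wy": 0,"wz": 0,"grip": 0.5},
    {"x": 0,"y": 0,"z": -0.02,"wx": 0,"wy": 0,"wz": 0,"grip": 0.5},
    {"x": -0.03,"y": 0,"z": 0,"wx": 0,"wy": 0,"wz": 0,"grip": 0.5},
    {"x": -0.03,"y": 0,"z": 0,"wx": 0,"wy": 0,"wz": 0,"grip": 0.5},
    {"x": 0,"y": 0,"z": 0,"wx": 0,"wy": 0,"wz": 0,"grip": 0.5},
    {"x": 0,"y": 0,"z": 0,"wx": 0,"wy": 0,"wz": 0,"grip": 0.5},
  ],
)

```text
clock: 12.42
eef_pos: [558.2, 51.9, 166.3]
eef_rot: [3.141, -0.0, 1.802]
wrist_force: [0.2, -0.4, 0.2]
finger_gap: 47.1
```

```bash
python3 - <<'E'
from h import *
from scipy.spatial.transform import Rotation as Ro
s=manip.read_state();print(s["clock"],s["eef_pos"])
p,d=manip.camera("wrist");cv2.imwrite("pics/w9.png",p[:,:,::-1])
i=manip.camera_info("wrist");K=np.array(i["intrinsics"]);T=np.array(i["tool_from_camera"]);R=Ro.from_euler("xyz",s["eef_rot"]).as_matrix()
v,u=np.mgrid[0:400,0:640];v=v.ravel();u=u.ravel();z=d[v,u];k=z>0;u,v,z=u[k],v[k],z[k]
W=(np.c_[(u-K[0,2])/K[0,0]*z,-(v-K[1,2])/K[1,1]*z,-z]@T[:3,:3].T+T[:3,3])@R.T+s["eef_pos"]
b=np.radians(103.2);q=W[:,:2]-[544.5,108.2];x=q@[np.cos(b),np.sin(b)];y=q@[np.sin(b),-np.cos(b)]
for a in range(-75,76,10):
    k=(abs(x-a)<5)&(abs(y)<4)&(W[:,2]<80)
    if k.sum()>5: print(a,k.sum(),"ztop 50/90",np.percentile(W[k,2],[50,90]).round(1))
k=(abs(y)<4)&(W[:,2]>28)&(W[:,2]<60);print("x ext",x[k].min(),x[k].max())
p,d=manip.camera("side");cv2.imwrite("pics/s9.png",cv2.resize(p[130:280,230:400,::-1],None,fx=4,fy=4,interpolation=cv2.INTER_CUBIC))
p,d=manip.camera("top");cv2.imwrite("pics/t9.png",p[:,:,::-1])
E
```

```text
12.425 [558.18925949  51.9245431  166.30607012]
-75 27 ztop 50/90 [0.2 0.8]
-65 52 ztop 50/90 [36.2 37.2]
-55 76 ztop 50/90 [36.8 38. ]
-45 78 ztop 50/90 [37.4 38.4]
-35 80 ztop 50/90 [37.3 38.4]
-25 79 ztop 50/90 [37.2 37.9]
-15 88 ztop 50/90 [37.2 38.2]
-5 80 ztop 50/90 [37.1 38.1]
5 89 ztop 50/90 [37.4 38.3]
15 95 ztop 50/90 [37.2 38.2]
25 98 ztop 50/90 [37.6 38.6]
35 97 ztop 50/90 [37.5 38.5]
45 100 ztop 50/90 [37.  38.1]
55 106 ztop 50/90 [36.3 37.3]
65 75 ztop 50/90 [36.  37.2]
75 53 ztop 50/90 [0.1 0.9]
x ext -66.56727185533605 67.53717956082899
```

View pics/w9.png

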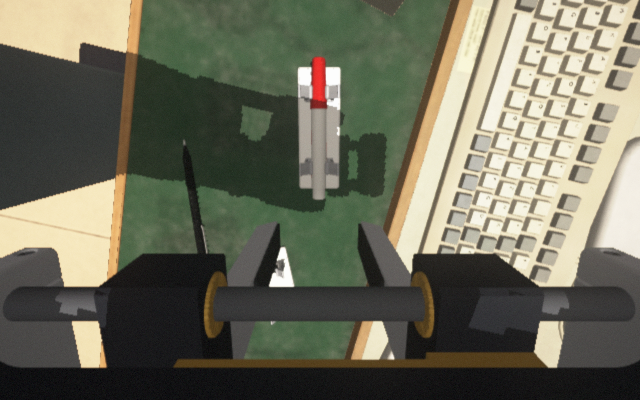

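View pics/s9.png

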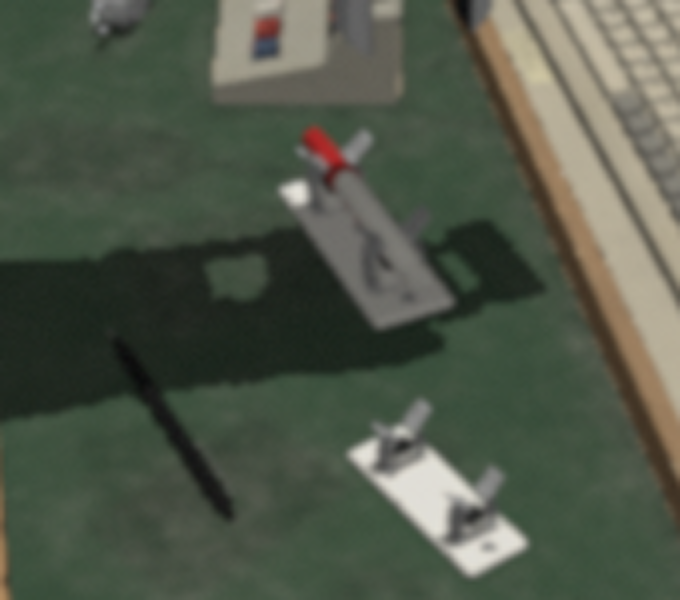

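View pics/t9.png

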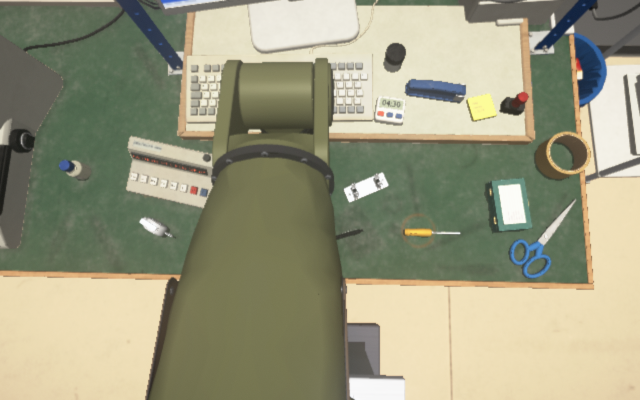

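The marker is level, with its top at about 38 mm along the whole length (so its centre is about 30 mm). It is centred to within 1 mm, and the pen and screwdriver haven't moved. Handing in.

```bash
python3 -c "
from cell import manip
print(manip.sign_off())"
```

```text
the job is handed in; nothing more can be done
None
```

The marker is in the large (126 mm) clip holder, snapped home at both clips. I gripped it at mid-length, lowered it over the clips and pushed down in 1–2 mm steps. I then let go and backed the arm away. The job was handed in at about 12.6 s of the 40 s allowed.

- **Push:** the largest upward force I read between steps was about 13 N. The white end snapped in first, tilting the marker about 3°. The red end followed 2 mm lower, and the force turned into a pull of about 8 N.
- **Seating:** the last wrist-camera depth readings put the marker's top at 37–38.5 mm along its whole length. That means its centre is about 30 mm up and it is level. Its ends are at −66.6 and +67.5 mm from the holder's centre, so it is centred to within 1 mm.
- **Other objects:** the screwdriver is where it started in the last top view. The pen looks unmoved in the last side view; in the top view the arm mostly hid it.
- **Disagreements:** my first move was refused because I left out unused fields; nothing moved. The wrist camera placed the holder about 1 mm further across than the top camera; I went by the wrist camera, then eased 0.6 mm back when the side force showed the shift was slightly too much.

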